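# Set the towel-folding gauge to the blue notch

### The arm

A 7-joint arm with a two-finger parallel gripper is mounted at the origin on the work surface. World frame = base frame: x ahead of the robot, y to its left, z up, the work surface at z = 0. Lengths are in mm, angles in rad, forces in N, time in s.
With the tool pointing down it reaches from about 350 to 900 mm from the base axis. Payload 19.9 kg.
Tool frame: the origin (TCP) lies on the centre line of the jaws, within the pads' length; the fingertips stand 8 mm ahead of it and the grasp point (between the pads) lies 11 mm behind it; z points along the fingers, y is the line along which they close (so a half turn about z gives the same grasp; the last joint's range is limited). The gripper opens to 85 mm and grips with 20 to 120 N. Pads are 22 mm wide; open, the fingers measure 114 mm over their backs; the gripper's body (76 mm by 85 mm) begins 54 mm behind the grasp point. The pads swing forward as they close: fully open they stand 13 mm farther back than shut.
Start: joints at [-0.042, 0.417, -0.01, 1.614, 0.005, 1.111, -0.053], TCP at [624.982, 0.003, 239.26] pointing down, gripper open.
Joint ranges: [-2.81, 2.81], [-0.39, 2.02], [-1.27, 1.25], [0.06, 2.57], [-1.19, 4.33], [0.19, 2], [-2.82, 2.82]. Speed limits (rad/s): [1.89, 1.89, 2.39, 2.39, 3.01, 3.01, 3.01].

### API

Orientations are given as a unit quaternion [w, x, y, z].
In Python, from bench import state, snapshot, get_calibration, job_done gives the robot as it stands.
- The arm moves only by the tool apply_moves, never from a script. Its argument "moves" is one flat list of numbers, 6 for each row, row after row: the shift along the world's x, y, z in mm, then the turn, a rotation vector about the world's x, y, z in degrees. In form: [x, y, z, wx, wy, wz, x, y, z, wx, wy, wz, ...]. A call has 1 to 5 rows; each row is the pose to reach, as a shift and turn from the pose commanded when the call began; what a row does not reach only later rows make up. A row lasts 1/8 s, in which the tool goes at most 62.5 mm and 10.7 degrees, less where a joint would pass 70% of its speed; a pose out of reach is approached as far as the arm can. A call with a gripper value outside its range is refused whole. "claw" is the finger opening in mm, from 0 to 85.4, set as the call begins (left out, the last holds). The fingers move at their own pace and stop on an object; the grip force is fixed at half the most. Time passes only in rows, so rows that repeat a pose let the fingers close. It gives the time, the measured TCP pose, the force, the opening and the grip force at its end, in the units of the state.
- state(): the state, without advancing time (a new reading comes with each control period).
- snapshot(name): name is "scene" or "side" or "wrist"; returns the picture (400x640x3 uint8, blue, green, red); there is no depth.
- get_calibration(name): a dict with "mtx" (3x3 intrinsics, pixels), "R" (3x3) and "t" (3): a world point X has camera coordinates R X + t; the wrist camera has in their place "T_tool_cam" (4x4, takes a point from camera to tool coordinates, whose origin is the TCP and whose axes are the flange's). Camera axes: x right, y down, z forward; pixel columns grow to the right and rows downward; lengths in mm; the calibration is good to about 2 mm. The wrist camera is an equidistant fisheye: a pixel r from the principal point sees the ray r / f radians off the axis. A picture is of the moment at which its call begins: read the wrist's pose just before it. get_calibration takes no time and is no camera call.
- job_done(): hands the job in; it is judged then, once.
The state is a dict: "clock": time; "qpos": joint angles; "joint_velocities": joint speeds; "joint_torque": joint torques, N m; "eef_pos": TCP position; "tcp_rot": TCP orientation; "force": force on the tool from outside, world axes, zero at the start; "moment": the same for the moment, N m; "finger_gap": opening from 0.0 (shut) to 1.0 (fully open); "grasp_force": force on a finger pad.
Only numpy, scipy, OpenCV 4.12 (cv2) and the standard library are available. Lean on these libraries where they do the work, as an engineer would, in place of code of your own. Each camera call takes 0.05 s, during which the arm holds its last target. There are 200 camera calls.

### The job

On the laundry counter, change the width of the towel-folding gauge: squeeze the red lever against the grey post to free the white stop, and keep it squeezed while you slide the stop along its rail until it stands at the notch marked by the blue tag. Then let go, so that the stop locks in that notch, and leave it there.

Things in the scene. Friction and masses are not known exactly. Their poses are not given: they have to be found in the camera images.
- stop_grip (a point): Squeeze point, 100 mm up, between grey post and red lever (both 28 mm wide along y, tops 118 mm up). Axes: x from post to lever, y along rail, z up. Outer faces here: post x = -16.5 mm; lever +31 at rest (+35 at its top), +23 when freed, +15.5 fully in. Straddle both, opened 75 mm or more, centred here (at most 3 mm off towards the lever), close along x; about 32 mm remain. Moves with the stop.
- lever (a joint): Angle of the red lever, rad: 0 at rest, its pawl in a notch (stop locked); about 0.18 when the pawl is just clear of the notches (it also rests there if let go between two notches); 0.34 fully squeezed. Its spring needs 3 N at first, 8 N fully squeezed, at the squeeze point; grip with 20 N or more.
- blue_tag: Flat blue tag, 28 x 26 x 4 mm, on the base plate beside the notch to use; axes as stop_grip. Origin: centre of its underside, 6 mm up, 47.5 mm in x from stop_grip's path. The stop is right when level with it along y. Notches are 50 mm apart; the stop starts in the untagged middle one, with two tagged ones each side (blue, yellow, green, orange in any order). Locked, the stop has 10 mm play each way.
- gauge: The folding gauge, fixed to the counter: aluminium base plate 120 x 320 x 6 mm with a rail along y. Origin: counter level under the middle of the rail; axes as stop_grip. The white stop slides only along y (about 2 N): saddle 60 x 60 mm, top 47 mm up, with a low fence (59 mm up) reaching 155 mm to the -x side. The grey end blocks are 46 mm high.

How it is judged (in metres and radians):
On the way, in this order (a step that is already met when the one before it is completed fails the run):
1. the red lever is squeezed, with the stop still away from the blue tag (value of joint lever above 0.14 rad and not (y of stop_grip in the frame of blue_tag between -0.03 and 0.03 m)), for 0.1 s.
2. the lever is still squeezed as the stop arrives at the blue tag (within 16 mm along the rail) (value of joint lever above 0.14 rad and y of stop_grip in the frame of blue_tag between -0.016 and 0.016 m), for 0.05 s.
At the end, for the whole second after the job is handed in: The stop stands at the blue tag (within 14 mm along the rail) with the lever sprung back (under 0.06 rad), so that its pawl is locked in that notch (y of stop_grip in the frame of blue_tag between -0.014 and 0.014 m and value of joint lever between -0.06 and 0.06 rad); the robot touches nothing.
It fails at once if the lever is let go in another notch on the way, instead of being kept squeezed (distance of stop_grip from where it was at the start of the episode above 0.025 m and not (y of stop_grip in the frame of blue_tag between -0.03 and 0.03 m) and value of joint lever below 0.1 rad).
It also fails if it takes over 29 s, if anything falls off the work surface, if the arm or the gripper's body presses on something with over 40 N, if the wrist force passes 120 N, or if a joint passes its speed limit or range.

## Working session

There is one attempt and no reset: what is moved stays moved. The work goes in short steps, Python scripts to look and compute and a tool call to move; the robot and the scene stay as the last step left them, time stands still between calls to the robot, and variables do not carry over. Pictures are saved under pics/ and viewed, at most 10 in all, crops included, and the job is handed in when it is done.

Besides the shell and the picture viewer there is one more tool, called after ">>>" by a JSON object that holds its "name" and its "arguments", one argument or row to a line. apply_moves: Moves the arm, as the interface text tells. Its arguments: {"type":"object","properties":{"moves":{"type":"array"},"claw":{"type":"number"}},"required":["moves"]}

```bash
mkdir -p pics; cat > h.py <<'E'
import numpy as np,cv2
from bench import *
def ray(name,u,v):
    c=get_calibration(name);R=np.array(c["R"]);t=np.array(c["t"]).ravel()
    d=R.T@np.linalg.solve(np.array(c["mtx"]),[u,v,1.]);return -R.T@t,d
def atz(name,u,v,z):
    o,d=ray(name,u,v);return (o+d*(z-o[2])/d[2]).round(1)
E
python3 - <<'E'
from h import *
for n in("scene","side"):
    cv2.imwrite(f"pics/{n}1.png",snapshot(n)); o,d=ray(n,320,200);print(n,o,d)
s=state();print(s["clock"],s["tcp_rot"],s["finger_gap"])
E
```

```text
scene [921.54509775 -34.61708748 648.82276607] [-0.48252043  0.02447597 -0.8755869 ]
side [488.82711977 504.21850935 466.84176653] [ 0.16332152 -0.81138808 -0.56126091]
0.1 [-3.57790261e-04  7.07106166e-01  7.07107184e-01 -4.15034860e-04] 0.9993430102959492
```

View pics/scene1.png

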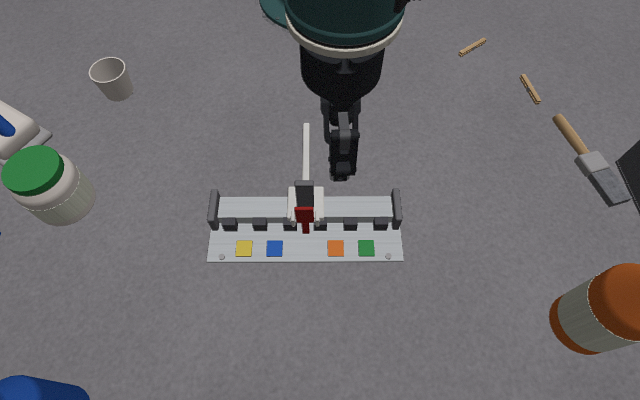

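View pics/side1.png

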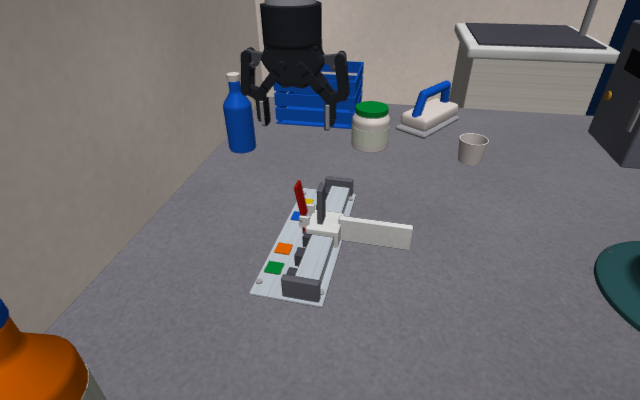

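Seen from the +x side, the gauge is nearly axis-aligned: red lever at (305,215), post at (305,190), blue tag at (274,248), one notch to the image left of the stop. Next I'll measure these.

```bash
python3 - <<'E'
from h import *
im=cv2.imread("pics/scene1.png")
cv2.imwrite("pics/crop.png",cv2.resize(im[170:270,200:410],None,fx=3.8,fy=3.8,interpolation=cv2.INTER_CUBIC))
hsv=cv2.cvtColor(im,cv2.COLOR_BGR2HSV)
for n,h,x0,x1 in(("y",25,230,260),("b",110,260,290),("o",12,322,350),("g",63,352,380)):
    m=(abs(hsv[...,0].astype(int)-h)<10)&(hsv[...,1]>120)
    m[:235]=0;m[262:]=0;m[:,:x0]=0;m[:,x1:]=0
    v,u=np.nonzero(m);print(n,len(u),u.mean(),v.mean(),atz("scene",u.mean(),v.mean(),10))
E
```

```text
y 230 243.6304347826087 248.04347826086956 [ 652.8 -145.5   10. ]
b 231 274.0692640692641 247.96103896103895 [655.  -95.9  10. ]
o 246 335.1951219512195 247.6219512195122 [659.2   3.6  10. ]
g 237 365.9113924050633 247.58227848101265 [661.5  53.6  10. ]
```

View pics/crop.png

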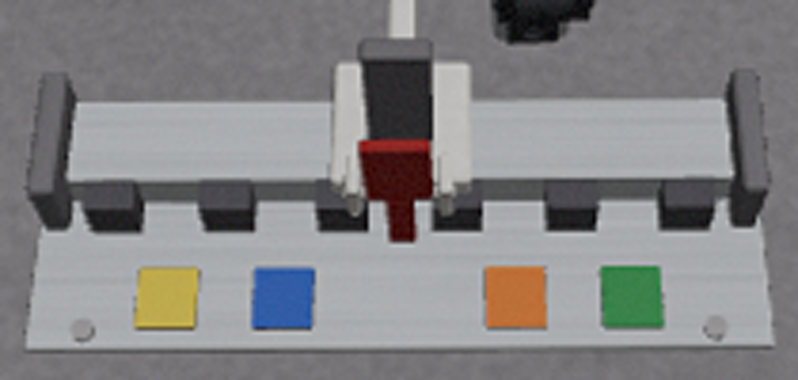

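```bash
python3 - <<'E'
from h import *
for n,u,v in(("levertop near",395,153),("levertop far",395,141),("post top far",396,40),("post near",396,57)):
    p=atz("scene",200+(u+.5)/3.8-.5,170+(v+.5)/3.8-.5,118);d=p[:2]-[609.65,-44.]
    print(n,p,"gauge xy",d@[.999,-.0437],d@[.0437,.999])
E
```

```text
levertop near [643.9 -43.9 118. ] gauge xy 34.21138 1.5966250000000015
levertop far [638.8 -43.7 118. ] gauge xy 29.107739999999975 1.5735549999999963
post top far [594.4 -42.  118. ] gauge xy -15.32215 1.331575
post near [602.1 -42.2 118. ] gauge xy -7.6211099999999545 1.468264999999999
```

Post (−15 to −8) and lever top (+34) agree with the given sizes. I'll go above them and turn −2.5°.

>>> {"name": "apply_moves", "arguments": {
  "moves": [-8, -22, -35, 0, 0, -1.3, -15, -42.5, -70, 0, 0, -2.5, -15, -42.5, -80, 0, 0, -2.5, -15, -42.5, -80, 0, 0, -2.5],
  "claw": 85.4
}}

```text
clock: 0.6
eef_pos: [610.0, -41.9, 159.0]
tcp_rot: [-0.0, 0.722, 0.692, -0.0]
force: [0.3, 0.1, 0.1]
finger_gap: 0.996
grasp_force: 0.0
```

```bash
python3 - <<'E'
from h import *
s=state();print(s["eef_pos"],s["tcp_rot"],s["clock"])
cv2.imwrite("pics/s2.png",cv2.resize(snapshot("side")[100:320,200:460],None,fx=2.3,fy=2.3));im=snapshot("wrist")
cv2.imwrite("pics/w.png",im)
c=get_calibration("wrist");print(c)
E
```

```text
[609.96996575 -41.86154984 158.97695458] [-4.56588403e-04  7.22123739e-01  6.91763725e-01 -2.14515839e-04] 0.6
{'mtx': array([[309.70691629,   0.        , 322.27060473],
       [  0.        , 309.70691629, 202.53768747],
       [  0.        ,   0.        ,   1.        ]]), 'T_tool_cam': array([[-4.01575421e-04, -9.45466056e-01, -3.25720396e-01,
         8.38873571e+01],
       [ 9.99999860e-01, -2.67387045e-04, -4.56741400e-04,
         1.02903657e+00],
       [ 3.44740076e-04, -3.25720534e-01,  9.45466031e-01,
        -1.35330008e+02],
       [ 0.00000000e+00,  0.00000000e+00,  0.00000000e+00,
         1.00000000e+00]])}
```

View pics/w.png

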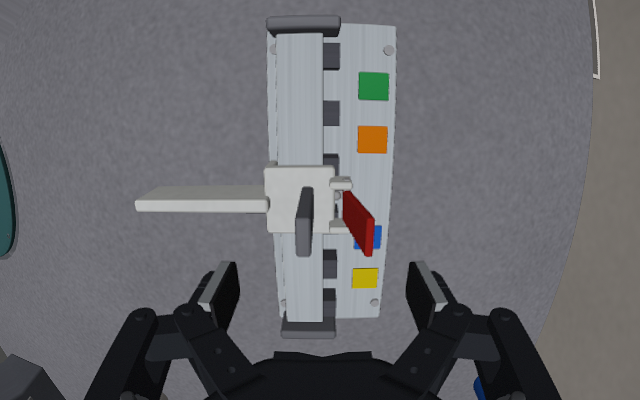

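View pics/s2.png

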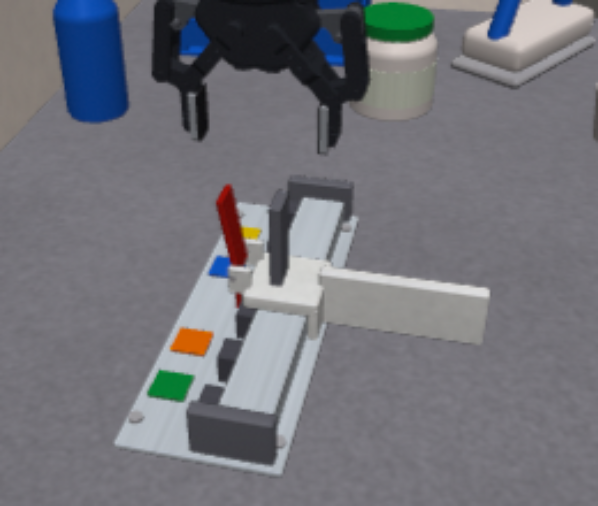

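The wrist view shows the post top's outer edge near (300,255), the lever top near (369,253), and the blue tag partly hidden at (375,237). I'll check these against the estimates.

```bash
cat >> h.py <<'E'
def wz(u,v,z,p,q):
    from scipy.spatial.transform import Rotation as Ro
    c=get_calibration("wrist");m=c["mtx"];T=c["T_tool_cam"]
    a=np.array([u-m[0,2],v-m[1,2]])/m[0,0];r=np.hypot(*a)
    d=np.r_[a/r*np.sin(r),np.cos(r)];R=Ro.from_quat(q,scalar_first=True).as_matrix()
    o=p+R@T[:3,3];d=R@T[:3,:3]@d;return o+d*(z-o[2])/d[2]
E
python3 - <<'E'
from h import *
s=state();p,q=np.array(s["eef_pos"]),np.array(s["tcp_rot"])
for n,u,v,z in(("g",373.5,86,10),("o",372,139,10),("y",365,278,10),("post L",296,254,118),("post R",310,254,118),("lever R",374,253,118),("lever L",369,253,118)):
    P=wz(u,v,z,p,q);d=P[:2]-[609.65,-44.];print(n,P.round(1),d@[.999,-.0437],d@[.0437,.999])
E
```

```text
g [662.5  53.8  10. ] 48.528271409447015 100.05195934642737
o [660.1   4.4  10. ] 48.26929260553127 50.5254673790329
y [ 654.2 -145.5   10. ] 48.93940324143382 -99.46450394265835
post L [594.1 -53.6 118. ] -15.15696469495429 -10.310986424518688
post R [603.2 -54.  118. ] -6.026800898514723 -10.236190304196972
lever R [645.  -55.4 118. ] 35.83076209354038 -9.809508713483511
lever L [641.7 -55.2 118. ] 32.49812607482787 -9.745781934010722
```

Consistent within about 1 mm. Descending.

>>> {"name": "apply_moves", "arguments": {
  "moves": [1, 0, -30, 0, 0, 0, 1, 0, -60, 0, 0, 0, 1, 0, -70, 0, 0, 0, 1, 0, -70, 0, 0, 0]
}}

```text
clock: 1.2
eef_pos: [611.3, -42.2, 89.8]
tcp_rot: [0.0, 0.722, 0.692, 0.0]
force: [0.4, 0.8, -0.3]
finger_gap: 1.0
grasp_force: 0.0
```

>>> {"name": "apply_moves", "arguments": {
  "moves": [0, 0, 0, 0, 0, 0, 0, 0, 0, 0, 0, 0, 0, 0, 0, 0, 0, 0, 0, 0, 0, 0, 0, 0, 0, 0, 0, 0, 0, 0],
  "claw": 20
}}

```text
clock: 1.82
eef_pos: [610.0, -42.5, 90.8]
tcp_rot: [-0.001, 0.722, 0.691, -0.001]
force: [-22.1, 0.8, 30.4]
finger_gap: 0.386
grasp_force: 61.3
```

>>> {"name": "apply_moves", "arguments": {
  "moves": [0, 0, 0, 0, 0, 0, 0, 0, 0, 0, 0, 0, 0, 0, 0, 0, 0, 0, 0, 0, 0, 0, 0, 0]
}}

```text
clock: 2.33
eef_pos: [610.0, -42.5, 90.8]
tcp_rot: [-0.001, 0.722, 0.691, -0.001]
force: [-22.3, 0.6, 30.8]
finger_gap: 0.385
grasp_force: 61.3
```

```bash
python3 - <<'E'
from h import *
s=state();print(s["eef_pos"],s["force"],s["finger_gap"]*85.4,s["grasp_force"])
cv2.imwrite("pics/s3.png",cv2.resize(snapshot("side")[100:320,200:460],None,fx=2.3,fy=2.3))
E
```

```text
[609.98615051 -42.45777791  90.8128249 ] [-22.29367349   0.62825446  30.76158448] 32.90006101930908 61.26003387384117
```

View pics/s3.png

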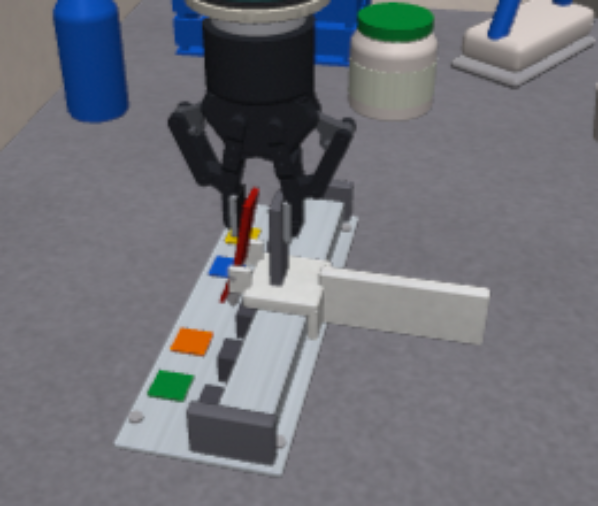

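The lever is fully squeezed with 32.9 mm left open. I'll slide 52 mm along −y of the gauge, easing off the strain (−1 x, +1 z).

>>> {"name": "apply_moves", "arguments": {
  "moves": [-1, 0, 1, 0, 0, 0, -1.5, -12, 1, 0, 0, 0, -2, -24, 1, 0, 0, 0, -2.5, -36, 1, 0, 0, 0, -3, -46, 1, 0, 0, 0]
}}

```text
clock: 3.0
eef_pos: [607.8, -88.7, 91.0]
tcp_rot: [-0.0, 0.722, 0.691, 0.0]
force: [-8.6, 2.7, 10.0]
finger_gap: 0.379
grasp_force: 64.0
```

>>> {"name": "apply_moves", "arguments": {
  "moves": [-0.3, -6, 0, 0, 0, 0, -0.3, -6, 0, 0, 0, 0, -0.3, -6, 0, 0, 0, 0]
}}

```text
clock: 3.38
eef_pos: [607.5, -95.0, 91.0]
tcp_rot: [0.0, 0.723, 0.691, -0.0]
force: [-8.9, -1.7, 9.6]
finger_gap: 0.38
grasp_force: 64.0
```

```bash
python3 - <<'E'
from h import *
s=state();print(s["eef_pos"],s["force"],s["finger_gap"]*85.4,s["grasp_force"],s["clock"])
cv2.imwrite("pics/c4.png",cv2.resize(snapshot("scene")[150:270,190:410],None,fx=3.6,fy=3.6,interpolation=cv2.INTER_CUBIC))
E
```

```text
[607.48032532 -95.03716413  91.01413776] [-8.85815184 -1.68210315  9.5645646 ] 32.47377006035498 63.97813382092863 3.375
```

View pics/c4.png

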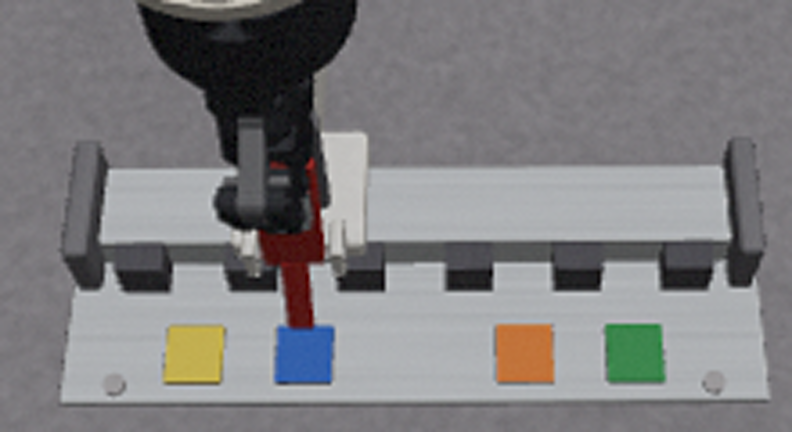

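The stop is level with the blue tag: lever foot at (300,320), tag centre at (304,354). Releasing.

>>> {"name": "apply_moves", "arguments": {
  "moves": [0, 0, 0, 0, 0, 0, 0, 0, 0, 0, 0, 0, 0, 0, 0, 0, 0, 0, 0, 0, 0, 0, 0, 0, 0, 0, 0, 0, 0, 0],
  "claw": 85.4
}}

```text
clock: 4.05
eef_pos: [607.6, -94.5, 90.2]
tcp_rot: [-0.0, 0.722, 0.692, -0.0]
force: [-0.0, -0.5, -0.9]
finger_gap: 0.999
grasp_force: 0.0
```

>>> {"name": "apply_moves", "arguments": {
  "moves": [1, 0, 0, 0, 0, 0, 2, 0, 10, 0, 0, 0, 2, 0, 40, 0, 0, 0, 2, 0, 90, 0, 0, 0, 2, 0, 140, 0, 0, 0]
}}

```text
clock: 4.68
eef_pos: [609.5, -94.5, 232.5]
tcp_rot: [0.0, 0.722, 0.691, 0.0]
force: [-0.8, -0.4, 1.5]
finger_gap: 1.006
grasp_force: 0.0
```

>>> {"name": "apply_moves", "arguments": {
  "moves": [-40, 0, 20, 0, 0, 0, -80, 0, 20, 0, 0, 0, -80, 0, 20, 0, 0, 0]
}}

```text
clock: 5.05
eef_pos: [528.0, -94.8, 251.7]
tcp_rot: [0.0, 0.723, 0.691, 0.0]
force: [0.0, 0.8, 0.5]
finger_gap: 0.998
grasp_force: 0.0
```

```bash
python3 - <<'E'
from h import *
s=state();print(s["eef_pos"],s["force"],s["clock"])
cv2.imwrite("pics/c5.png",cv2.resize(snapshot("scene")[150:270,190:410],None,fx=3.6,fy=3.6,interpolation=cv2.INTER_CUBIC))
E
```

```text
[528.02048452 -94.78207447 251.68347243] [0.00605569 0.76469126 0.46348776] 5.05
```

View pics/c5.png

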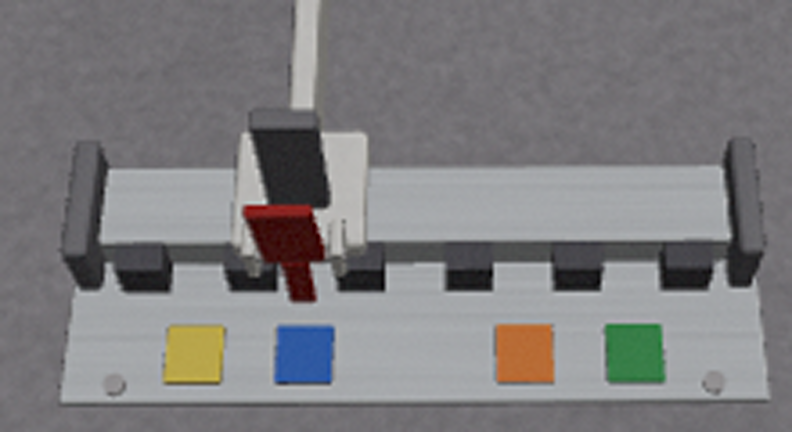

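The lever has sprung back, with its foot between the blocks at (300,295). I'll check y from the lever top, centre (278,211), then hand in.

```bash
python3 - <<'E'
from h import *
p=atz("scene",190+278.5/3.6-.5,150+213/3.6-.5,118);d=p[:2]-[655,-95.9]
x,y=d@[.999,-.0437],d@[.0437,.999];print(p,x,y)
if abs(y)<7 and -16<x<-9: print(job_done())
E
```

```text
[639.4 -96.  118. ] -15.580030000000024 -0.7816199999999953
the job is handed in; nothing more can be done
None
```

The stop is locked at the blue-tag notch, about 1 mm off level by camera measurement; the lever sprang back, the arm is clear and the job is handed in, at about 5 s of the 29 s allowed.

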